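Spread a wood sample over a drying bed and set the heat

ROBOT

A 6-joint arm with a two-finger parallel gripper is mounted at the origin on a cart in front of the work surface, level with it; the furniture and walls round the work are solid. World frame = base frame: x ahead of the robot, y to its left, z up, the work surface at z = 0. Lengths are in m, angles in rad, forces in N, time in s.
With the tool pointing down it reaches from about 0.225 to 0.875 m from the base axis. Payload 3.4 kg.
Tool frame: the origin (TCP) lies on the centre line of the jaws, within the pads' length; the fingertips stand 17 mm ahead of it and the grasp point (between the pads) lies 2 mm behind it (nose_length is the distance from the TCP to the fingertips, in m); z points along the fingers, y is the line along which they close (so a half turn about z gives the same grasp; the last joint's range is limited). The gripper opens to 85 mm and grips with 20 to 120 N. Pads are 22 mm wide; open, the fingers measure 114 mm over their backs; the gripper's body (76 mm by 85 mm) begins 54 mm behind the grasp point. The pads swing forward as they close: fully open they stand 13 mm farther back than shut.
Start: joints at [1.203, 0.276, 1.505, -0, 1.361, -0.121], TCP at [0.14, 0.558, 0.248] pointing down, gripper open.
Joint ranges: [-2.89, 2.89], [-0.75, 2.08], [0.22, 2.7], [-1.18, 4.32], [0.11, 2.71], [-2.7, 2.7]. Speed limits (rad/s): [2.57, 2.57, 3.14, 3.14, 3.14, 3.14].

INTERFACE

Orientations are given as a unit quaternion [w, x, y, z].
In Python, from rig import get_state, get_image, sign_off, find_in, place_of, nose_length gives the robot as it stands.
- The arm moves only by the tool apply_moves, never from a script. Its argument "deltas" is one flat list of numbers, 5 for each row, row after row: the finger opening in mm, from 0 to 85.4, then the shift along the tool's x, y, z in mm, then the turn about the tool's z in degrees. A call has 1 to 12 rows; each row is the pose to reach, as a shift and turn from the pose commanded when the call began, along the tool's axes at that moment; what a row does not reach only later rows make up. A row lasts 1/12 s, in which the tool goes at most 41.7 mm and 7.16 degrees, less where a joint would pass 70% of its speed; a pose out of reach is approached as far as the arm can. A call with a gripper value outside its range is refused whole. The fingers move at their own pace and stop on an object; "squeeze" is the grip in N (left out, the last holds). Time passes only in rows, so rows that repeat a pose let the fingers close. It gives the time, the measured TCP pose, the force, the opening and the grip force at its end, in the units of the state.
- get_state(): the state, without advancing time (a new reading comes with each control period).
- get_image(name): name is "side" or "top" or "wrist"; returns a dict with "frame" (400x640x3 uint8, red, green, blue), "K" (3x3 intrinsics, pixels), "position" and "orientation" of the camera in the world. Camera axes: x right, y down, z forward; pixel columns grow to the right and rows downward; lengths in m; the calibration is good to about 2 mm. A picture is of the moment at which its call begins. There is no depth.
- sign_off(): hands the job in; it is judged then, once.
Trained networks look in a picture, given as the dict that the camera call returned (one of the last four; its "shot" number tells which), for a name from the list of things; names that differ only in an ending like _2 or _b are one class to them, and where a whole thing is asked for, a point or a joint stands for the part that bears it (a point fixed in the world has none). Each returns a list of dicts, best first, with "score" (0 to 1); they miss things now and then, are a little off and sometimes report something else, mostly with a low value. They report only what shows in the picture. A call takes as long as a camera call.
- find_in(query, picture): "point" ([column, row] in pixels, amid what is visible of it).
- place_of(query, picture): "point" ([column, row] in pixels: a listed point, or the origin of a listed thing).
The state is a dict: "clock": time; "qpos": joint angles; "qd": joint speeds; "effort": joint torques, N m; "position": TCP position; "ee_rot": TCP orientation; "contact_force": force on the tool from outside, world axes, zero at the start; "moment": the same for the moment, N m; "width": finger opening in m; "gripper_force": force on a finger pad.
Only numpy, scipy, OpenCV 4.12 (cv2) and the standard library are available. Lean on these libraries where they do the work, as an engineer would, in place of code of your own. Each camera call takes 0.05 s, during which the arm holds its last target. There are 200 camera calls.

TASK

Take the blue-handled rake and spread the heaped wood pieces over the drying bed in a single even layer: none on top of another or standing on end, and two or three pieces on each of the bed's three heating fields. Use only the rake on the wood, never the fingers. Lay the rake back on its rest as it was, then roll the thumbwheel until the 6 stands in the middle of its window; leave the things around in place.

Things in the scene. Friction and masses are not known exactly. Their poses are not given: they have to be found in the camera images.
- bed (a point): Centre of the drying bed's dark flat floor, 32 mm above the worktop, in a fixed grey bench dryer. Open recess, inside 140 mm along x, 270 mm along y; rim 28 mm above the floor, walls 8 mm. Three slotted heating fields in a row along y, parted by bright lines at y = -45 and +45 mm; the wood is heaped at the -y end. Black control end at y = 143 to 244 mm, top level with the rim. z up.
- wheel (a joint): Heat-setting thumbwheel, rad: one digit every 0.6283 (0 reads 0, 3.770 reads 6, range 0 to 5.655). No clicks: it turns stiffly (0.03 N m) and stays where it is left. The value grows when the top of the wheel is rolled along +x of the dryer, away from the robot.
- wheel_axle (a point): Centre of the black knurled thumbwheel, axle along y, on the dryer's control end. 72 mm diameter, 14 mm wide along y; the panel's top is 13 mm above this point, so the wheel's edge stands 23 mm out of it. The digit hood begins 42 mm to +y of the wheel's middle plane and stands 24 mm above the panel; to -y is nothing above the panel.
- window (a point): Centre of the window in the grey rounded hood, 58 mm to the +y side of the thumbwheel. One black digit of a white drum shows in it, between two red marks, facing up and 35 degrees toward the robot. A shelf with a lamp overhangs the rear of the worktop behind the dryer, about half a metre up: do not lean the wrist far that way.
- rake_teeth (a point): Middle of the rake's line of tooth tips, its lowest points. Steel head 124 mm long along y, 12 mm thick; six square teeth 40 mm long, 5.5 mm thick, 22 mm apart, pointing to -z; head's top at z = 50 mm. A blue handle rises from the head at 35 degrees toward +x. 110 to 180 g; centre of mass near x = 50, z = 80 mm.
- rake_grip (a point): Where to hold the rake: on the centre line of the blue handle, 18 mm wide along y (flat sides), 22 mm thick, 138 mm long. This point lies 59 mm along x from the tooth line and 86 mm above the tooth tips. Axes as rake_teeth.
- rest (a point): Rake rest: fixed grey steel plate 4 mm thick (134 x 44 mm under the teeth) with a wire fork. The point is on the plate where the middle of the tooth line stands at the start; axes as the rake's there. The fork stands at x = 112 mm, its bar about 110 mm above the plate, prongs 28 mm tall opening upward from 22 to 58 mm; the handle lies in it. A mixer 0.13 m tall stands between here and the bed.
- chunk_1: Sawn piece of light or brown wood, 56 x 36 x 26 mm along its x, y, z; 25 to 50 g; origin at its centre. At the start it lies on the bed floor.
- chunk_2: Sawn piece of light or brown wood, 54 x 35 x 26 mm along its x, y, z; 25 to 50 g; origin at its centre. At the start it lies on the bed floor.
- chunk_3: Sawn piece of light or brown wood, 54 x 36 x 26 mm along its x, y, z; 25 to 50 g; origin at its centre. At the start it lies on the bed floor.
- chunk_4: Sawn piece of light or brown wood, 57 x 34 x 26 mm along its x, y, z; 25 to 50 g; origin at its centre. At the start it lies on the bed floor.
- chunk_5: Sawn piece of light or brown wood, 35 x 54 x 26 mm along its x, y, z; 25 to 50 g; origin at its centre. At the start it lies on top of the four lower pieces.
- chunk_6: Sawn piece of light or brown wood, 36 x 56 x 24 mm along its x, y, z; 25 to 50 g; origin at its centre. At the start it lies on top of the four lower pieces.
- chunk_7: Sawn piece of light or brown wood, 34 x 55 x 27 mm along its x, y, z; 25 to 50 g; origin at its centre. At the start it lies on top of the four lower pieces.
- petri: Bystander: closed petri dish, 89 mm across, 15 mm tall; origin at the centre of its underside.
- red_cap_bottle: Bystander: small bottle with a red cap, 35 mm across, 73 mm tall; origin at the centre of its underside.
- marker: Bystander: black marker pen, 134 mm long, 13 mm thick; origin at the centre of its underside.
- small_carton: Bystander: small flat carton 50 x 50 x 22 mm; origin at the centre of its underside.
- amber_bottle: Bystander: amber bottle with a white cap, 46 mm across, 105 mm tall; origin at the centre of its underside.

How it is judged:
On the way, in this order (a step that is already met when the one before it is completed fails the run):
1. the seven wood pieces lie in one layer on the bed floor, at least two on each of the three heating fields (z of chunk_1 in the frame of bed between 0.005 and 0.021 m and x of chunk_1 in the frame of bed between -0.07 and 0.07 m and y of chunk_1 in the frame of bed between -0.135 and 0.135 m and z of chunk_2 in the frame of bed between 0.005 and 0.021 m and x of chunk_2 in the frame of bed between -0.07 and 0.07 m and y of chunk_2 in the frame of bed between -0.135 and 0.135 m and z of chunk_3 in the frame of bed between 0.005 and 0.021 m and x of chunk_3 in the frame of bed between -0.07 and 0.07 m and y of chunk_3 in the frame of bed between -0.135 and 0.135 m and z of chunk_4 in the frame of bed between 0.005 and 0.021 m and x of chunk_4 in the frame of bed between -0.07 and 0.07 m and y of chunk_4 in the frame of bed between -0.135 and 0.135 m and z of chunk_5 in the frame of bed between 0.005 and 0.021 m and x of chunk_5 in the frame of bed between -0.07 and 0.07 m and y of chunk_5 in the frame of bed between -0.135 and 0.135 m and z of chunk_6 in the frame of bed between 0.005 and 0.021 m and x of chunk_6 in the frame of bed between -0.07 and 0.07 m and y of chunk_6 in the frame of bed between -0.135 and 0.135 m and z of chunk_7 in the frame of bed between 0.005 and 0.021 m and x of chunk_7 in the frame of bed between -0.07 and 0.07 m and y of chunk_7 in the frame of bed between -0.135 and 0.135 m and (y of each of chunk_1, chunk_2 in the frame of bed below -0.045 m or y of each of chunk_1, chunk_3 in the frame of bed below -0.045 m or y of each of chunk_1, chunk_4 in the frame of bed below -0.045 m or y of each of chunk_1, chunk_5 in the frame of bed below -0.045 m or y of each of chunk_1, chunk_6 in the frame of bed below -0.045 m or y of each of chunk_1, chunk_7 in the frame of bed below -0.045 m or y of each of chunk_2, chunk_3 in the frame of bed below -0.045 m or y of each of chunk_2, chunk_4 in the frame of bed below -0.045 m or y of each of chunk_2, chunk_5 in the frame of bed below -0.045 m or y of each of chunk_2, chunk_6 in the frame of bed below -0.045 m or y of each of chunk_2, chunk_7 in the frame of bed below -0.045 m or y of each of chunk_3, chunk_4 in the frame of bed below -0.045 m or y of each of chunk_3, chunk_5 in the frame of bed below -0.045 m or y of each of chunk_3, chunk_6 in the frame of bed below -0.045 m or y of each of chunk_3, chunk_7 in the frame of bed below -0.045 m or y of each of chunk_4, chunk_5 in the frame of bed below -0.045 m or y of each of chunk_4, chunk_6 in the frame of bed below -0.045 m or y of each of chunk_4, chunk_7 in the frame of bed below -0.045 m or y of each of chunk_5, chunk_6 in the frame of bed below -0.045 m or y of each of chunk_5, chunk_7 in the frame of bed below -0.045 m or y of each of chunk_6, chunk_7 in the frame of bed below -0.045 m) and ((y of chunk_1 in the frame of bed between -0.045 and 0.045 m and y of chunk_2 in the frame of bed between -0.045 and 0.045 m) or (y of chunk_1 in the frame of bed between -0.045 and 0.045 m and y of chunk_3 in the frame of bed between -0.045 and 0.045 m) or (y of chunk_1 in the frame of bed between -0.045 and 0.045 m and y of chunk_4 in the frame of bed between -0.045 and 0.045 m) or (y of chunk_1 in the frame of bed between -0.045 and 0.045 m and y of chunk_5 in the frame of bed between -0.045 and 0.045 m) or (y of chunk_1 in the frame of bed between -0.045 and 0.045 m and y of chunk_6 in the frame of bed between -0.045 and 0.045 m) or (y of chunk_1 in the frame of bed between -0.045 and 0.045 m and y of chunk_7 in the frame of bed between -0.045 and 0.045 m) or (y of chunk_2 in the frame of bed between -0.045 and 0.045 m and y of chunk_3 in the frame of bed between -0.045 and 0.045 m) or (y of chunk_2 in the frame of bed between -0.045 and 0.045 m and y of chunk_4 in the frame of bed between -0.045 and 0.045 m) or (y of chunk_2 in the frame of bed between -0.045 and 0.045 m and y of chunk_5 in the frame of bed between -0.045 and 0.045 m) or (y of chunk_2 in the frame of bed between -0.045 and 0.045 m and y of chunk_6 in the frame of bed between -0.045 and 0.045 m) or (y of chunk_2 in the frame of bed between -0.045 and 0.045 m and y of chunk_7 in the frame of bed between -0.045 and 0.045 m) or (y of chunk_3 in the frame of bed between -0.045 and 0.045 m and y of chunk_4 in the frame of bed between -0.045 and 0.045 m) or (y of chunk_3 in the frame of bed between -0.045 and 0.045 m and y of chunk_5 in the frame of bed between -0.045 and 0.045 m) or (y of chunk_3 in the frame of bed between -0.045 and 0.045 m and y of chunk_6 in the frame of bed between -0.045 and 0.045 m) or (y of chunk_3 in the frame of bed between -0.045 and 0.045 m and y of chunk_7 in the frame of bed between -0.045 and 0.045 m) or (y of chunk_4 in the frame of bed between -0.045 and 0.045 m and y of chunk_5 in the frame of bed between -0.045 and 0.045 m) or (y of chunk_4 in the frame of bed between -0.045 and 0.045 m and y of chunk_6 in the frame of bed between -0.045 and 0.045 m) or (y of chunk_4 in the frame of bed between -0.045 and 0.045 m and y of chunk_7 in the frame of bed between -0.045 and 0.045 m) or (y of chunk_5 in the frame of bed between -0.045 and 0.045 m and y of chunk_6 in the frame of bed between -0.045 and 0.045 m) or (y of chunk_5 in the frame of bed between -0.045 and 0.045 m and y of chunk_7 in the frame of bed between -0.045 and 0.045 m) or (y of chunk_6 in the frame of bed between -0.045 and 0.045 m and y of chunk_7 in the frame of bed between -0.045 and 0.045 m)) and (y of each of chunk_1, chunk_2 in the frame of bed above 0.045 m or y of each of chunk_1, chunk_3 in the frame of bed above 0.045 m or y of each of chunk_1, chunk_4 in the frame of bed above 0.045 m or y of each of chunk_1, chunk_5 in the frame of bed above 0.045 m or y of each of chunk_1, chunk_6 in the frame of bed above 0.045 m or y of each of chunk_1, chunk_7 in the frame of bed above 0.045 m or y of each of chunk_2, chunk_3 in the frame of bed above 0.045 m or y of each of chunk_2, chunk_4 in the frame of bed above 0.045 m or y of each of chunk_2, chunk_5 in the frame of bed above 0.045 m or y of each of chunk_2, chunk_6 in the frame of bed above 0.045 m or y of each of chunk_2, chunk_7 in the frame of bed above 0.045 m or y of each of chunk_3, chunk_4 in the frame of bed above 0.045 m or y of each of chunk_3, chunk_5 in the frame of bed above 0.045 m or y of each of chunk_3, chunk_6 in the frame of bed above 0.045 m or y of each of chunk_3, chunk_7 in the frame of bed above 0.045 m or y of each of chunk_4, chunk_5 in the frame of bed above 0.045 m or y of each of chunk_4, chunk_6 in the frame of bed above 0.045 m or y of each of chunk_4, chunk_7 in the frame of bed above 0.045 m or y of each of chunk_5, chunk_6 in the frame of bed above 0.045 m or y of each of chunk_5, chunk_7 in the frame of bed above 0.045 m or y of each of chunk_6, chunk_7 in the frame of bed above 0.045 m)), for 0.2 s.
2. the rake lies on its rest again, teeth on the plate and handle in the fork (x of rake_teeth in the frame of rest between -0.02 and 0.02 m and y of rake_teeth in the frame of rest between -0.015 and 0.015 m and z of rake_teeth in the frame of rest between -0.004 and 0.006 m and angle between rake_teeth's own z axis and vertical below 0.1 rad and x of rake_grip in the frame of rest above 0.03 m), for 0.2 s.
3. the thumbwheel shows the 6 (value of joint wheel between 3.61 and 3.93 rad), for 0.2 s.
At the end, for the whole second after the job is handed in: Pieces: centres 5 to 21 mm above the bed floor, inside the bed, two or more in each third of its length. Rake on its rest: tooth line within 20 mm along, 15 mm across, 6 mm in height, upright to 0.1 rad, handle at the fork. Wheel within 0.16 rad of the 6. All at rest (all of step 1 and all of step 2 and all of step 3 and velocity of joint wheel between -0.02 and 0.02 rad/s and linear speed of each of chunk_1, chunk_2, chunk_3, chunk_4, chunk_5, chunk_6, chunk_7 below 0.02 m/s); the robot touches nothing.
It fails at once if the fingers or the arm touch a wood piece (contact force between any of chunk_1, chunk_2, chunk_3, chunk_4, chunk_5, chunk_6, chunk_7 and the fingers above 0.5 N or contact force between any of chunk_1, chunk_2, chunk_3, chunk_4, chunk_5, chunk_6, chunk_7 and the arm above 0.5 N).
It fails at once if a bystander is moved by more than 30 mm or tipped over (distance of any of petri, red_cap_bottle, marker, small_carton, amber_bottle from where it was at the start of the episode above 0.03 m or angle between any of petri, red_cap_bottle, small_carton, amber_bottle's own z axis and vertical above 0.5 rad).
It also fails if it takes over 72 s, if anything falls off the work surface, if the arm or the gripper's body presses on something with over 40 N, if the wrist force passes 120 N, or if a joint passes its speed limit or range.

## Working session

There is one attempt and no reset: what is moved stays moved. The work goes in short steps, Python scripts to look and compute and a tool call to move; the robot and the scene stay as the last step left them, time stands still between calls to the robot, and variables do not carry over. Pictures are saved under pics/ and viewed, at most 10 in all, crops included, and the job is handed in when it is done.

Besides the shell and the picture viewer there is one more tool, called after "Call:" by a JSON object that holds its "op" and its "data". apply_moves: Moves the arm, as the interface text tells. Its arguments: {"type":"object","properties":{"deltas":{"type":"array"},"squeeze":{"type":"number"}},"required":["deltas"]}

```bash
mkdir -p pics; ls; cat > h.py <<'E'
import numpy as np, cv2
from scipy.spatial.transform import Rotation as R
from rig import *
def rot(q): return R.from_quat([q[1],q[2],q[3],q[0]]).as_matrix()
def ray(im,px):
    d=np.linalg.inv(im["K"])@[px[0],px[1],1.]; d=rot(im["orientation"])@d
    return np.array(im["position"]),d/np.linalg.norm(d)
def onz(im,px,z):
    p,d=ray(im,px); return p+d*(z-p[2])/d[2]
def tri(obs):
    A=np.zeros((3,3));b=np.zeros(3)
    for im,px in obs:
        p,d=ray(im,px);M=np.eye(3)-np.outer(d,d);A+=M;b+=M@p
    x=np.linalg.solve(A,b)
    return x,[round(1000*np.linalg.norm((np.eye(3)-np.outer(ray(i,q)[1],ray(i,q)[1]))@(x-ray(i,q)[0])),1) for i,q in obs]
def proj(im,X):
    c=rot(im["orientation"]).T@(np.array(X)-im["position"]); u=np.array(im["K"])@c; return u[:2]/u[2]
def save(im,n): cv2.imwrite("pics/"+n,cv2.cvtColor(im["frame"],cv2.COLOR_RGB2BGR))
E
cat > a.py <<'E'
from h import *
np.set_printoptions(precision=3,suppress=True)
s=get_state();print(s["clock"],s["position"],s["ee_rot"],s["qpos"],nose_length)
ims={n:get_image(n) for n in("side","top","wrist")}
for n,i in ims.items(): print(n,i["position"],rot(i["orientation"])[:,2]);
cv2.imwrite("pics/a.png",cv2.cvtColor(np.vstack([ims["top"]["frame"],ims["side"]["frame"]]),cv2.COLOR_RGB2BGR)[:, :])
save(ims["top"],"top.png");save(ims["side"],"side.png");save(ims["wrist"],"wrist.png")
for q in["bed","wheel_axle","window","rake_teeth","rake_grip","rest"]:
    o=[]
    for n,i in ims.items():
        r=place_of(q,i)
        if r: print(q,n,[(np.round(x["point"]),round(x["score"],2)) for x in r[:2]]);
        if r and r[0]["score"]>.4:o.append((i,r[0]["point"]))
    if len(o)>1: print("  ",tri(o))
for q in["petri","red_cap_bottle","marker","small_carton","amber_bottle"]:
    for n in("top","side"):
        r=place_of(q,ims[n])
        if r: print(q,n,np.round(r[0]["point"]),round(r[0]["score"],2),onz(ims[n],r[0]["point"],0))
r=place_of("chunk_1",ims["top"])
for x in r: print("ch",np.round(x["point"]),round(x["score"],2),onz(ims["top"],x["point"],.06))
E
python3 a.py
```

```text
pics
0.0 [0.14  0.557 0.247] [-0.     0.123  0.992 -0.001] [ 1.203  0.277  1.506  0.     1.361 -0.121] 0.017
side [0.228 1.316 1.148] [ 0.166 -0.774 -0.61 ]
top [ 0.246 -0.053  1.522] [ 0.199 -0.003 -0.98 ]
wrist [0.077 0.573 0.373] [ 0.253 -0.066 -0.965]
bed side [(array([311., 230.]), 0.65)]
bed top [(array([260., 199.]), 0.72)]
   (array([0.543, 0.142, 0.028]), [np.float64(7.8), np.float64(7.8)])
wheel_axle side [(array([290., 254.]), 0.69)]
wheel_axle top [(array([211., 197.]), 0.74), (array([419., 212.]), 0.63)]
   (array([0.557, 0.311, 0.051]), [np.float64(9.3), np.float64(9.3)])
window side [(array([292., 263.]), 0.72), (array([306., 231.]), 0.42)]
window top [(array([192., 202.]), 0.92), (array([273., 208.]), 0.23)]
   (array([0.535, 0.369, 0.074]), [np.float64(8.0), np.float64(8.0)])
rake_teeth side [(array([342., 160.]), 0.61)]
rake_teeth top [(array([417., 213.]), 0.71), (array([226., 257.]), 0.51)]
   (array([ 0.517, -0.415, -0.   ]), [np.float64(2.8), np.float64(2.8)])
rake_grip side [(array([339., 150.]), 0.41)]
rake_grip top [(array([408., 207.]), 0.64), (array([420., 
[... 349 characters left out ...]
tri side [367. 152.] 0.67 [ 0.409 -0.52   0.   ]
red_cap_bottle top [282. 250.] 0.53 [0.374 0.061 0.   ]
red_cap_bottle side [356. 227.] 0.47 [0.37  0.057 0.   ]
marker top [226. 254.] 0.5 [0.357 0.257 0.   ]
marker side [349. 266.] 0.51 [0.36  0.267 0.   ]
small_carton top [164. 247.] 0.7 [0.378 0.476 0.   ]
small_carton side [370. 152.] 0.67 [ 0.396 -0.521  0.   ]
amber_bottle top [208. 155.] 0.65 [0.716 0.345 0.   ]
ch [274. 191.] 0.63 [0.572 0.09  0.06 ]
ch [295. 190.] 0.6 [0.578 0.02  0.06 ]
ch [286. 210.] 0.6 [0.507 0.049 0.06 ]
ch [289. 207.] 0.55 [0.517 0.039 0.06 ]
ch [273. 210.] 0.53 [0.505 0.091 0.06 ]
ch [287. 199.] 0.49 [0.546 0.046 0.06 ]
ch [284. 187.] 0.47 [0.587 0.057 0.06 ]
```

View pics/top.png

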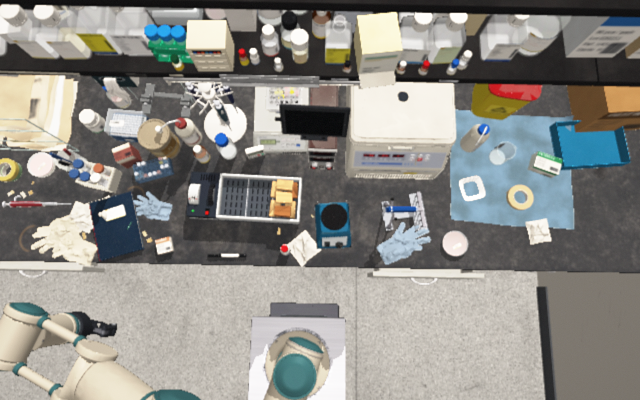

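View pics/side.png

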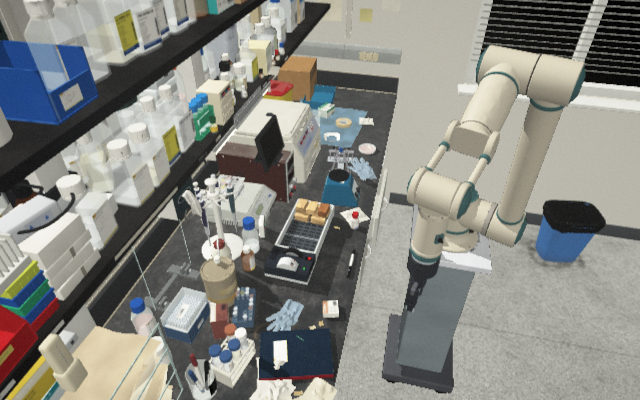

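Top view: the bed spans columns 218–301 and the heap sits at 268–300. The control end is at 187–215, the mixer at (334,222) and the rake at (405,212) with its handle towards world +y. I'm moving the wrist camera over the heap.

Call:
{"op": "apply_moves", "data": {"deltas": [85, -38, -30, -20, 7, 85, -77, -59, -40, 14, 85, -115, -89, -60, 21, 85, -154, -118, -80, 28, 85, -192, -148, -100, 35, 85, -230, -178, -110, 42, 85, -269, -207, -110, 49, 85, -307, -237, -110, 56, 85, -345, -267, -110, 63, 85, -384, -296, -110, 70, 85, -422, -326, -110, 76, 85, -460, -355, -110, 76]}}

```text
clock: 2.6
position: [0.439, 0.1774, 0.3573]
ee_rot: [0.0, 0.709, 0.705, 0.001]
contact_force: [0.1, 1.3, 0.4]
width: 0.0847
gripper_force: 0.0
```

```bash
cat > b.py <<'E'
from h import *
np.set_printoptions(precision=3,suppress=True)
i=get_image("wrist");s=get_state();print(s["clock"],s["position"],i["position"],i["K"][0])
save(i,"w1.png")
E
python3 b.py
```

```text
2.65 [0.445 0.171 0.357] [0.44  0.243 0.483] [340.176   0.    320.831]
```

View pics/w1.png

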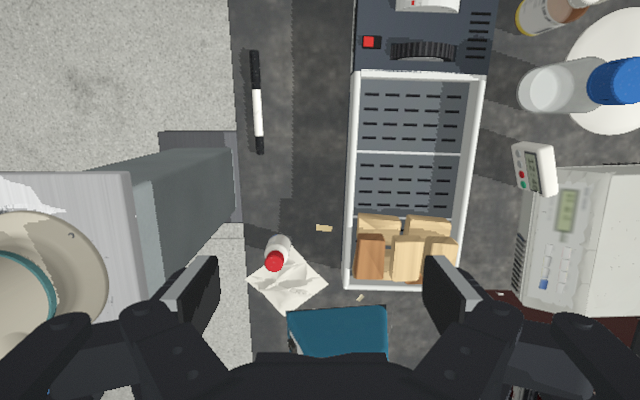

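```bash
cat > c.py <<'E'
from h import *
c=cv2.imread("pics/w1.png")[195:305,335:470]; cv2.imwrite("pics/w1c.png",cv2.resize(c,None,fx=5,fy=5,interpolation=cv2.INTER_CUBIC))
np.set_printoptions(precision=3,suppress=True)
i=get_image("wrist");s=get_state();print(s["clock"],s["position"],i["position"],i["orientation"])
for q in["bed","wheel_axle","window"]:
    for r in place_of(q,i)[:1]: print(q,r["point"],r["score"],onz(i,r["point"],{"bed":.032,"wheel_axle":.047,"window":.08}[q]))
for p in[(357,72),(487,74),(344,289),(462,292)]: print(p,onz(i,p,.06))
for p in[(352,153),(463,153)]: print(p,onz(i,p,.032))
E
python3 c.py
```

```text
2.7 [0.442 0.174 0.357] [0.445 0.237 0.482] [ 0.136  0.991 -0.005  0.003]
bed [400.9, 176.0] 0.97 [0.555 0.149 0.032]
wheel_axle [412.8, 44.5] 0.86 [0.557 0.309 0.047]
(357, 72) [0.49  0.278 0.06 ]
(487, 74) [0.642 0.275 0.06 ]
(344, 289) [ 0.478 -0.003  0.06 ]
(462, 292) [ 0.642 -0.01   0.06 ]
(352, 153) [0.489 0.181 0.032]
(463, 153) [0.635 0.179 0.032]
```

View pics/w1c.png

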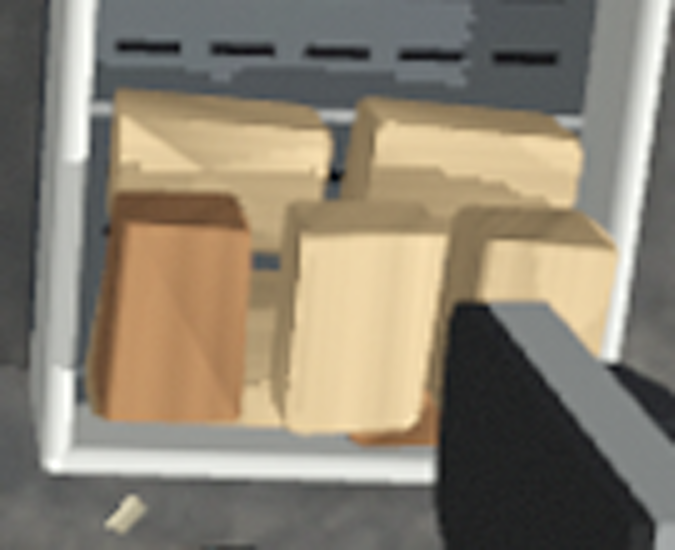

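Call:
{"op": "apply_moves", "data": {"deltas": [85, -40, 15, 0, 0, 85, -80, 30, 0, 0, 85, -120, 45, 0, 0, 85, -160, 58, 0, 0, 85, -175, 58, 0, 0, 85, -175, 58, 0, 0, 85, -175, 58, 0, 0]}}

```text
clock: 3.43
position: [0.4954, 0.0052, 0.3567]
ee_rot: [-0.001, 0.708, 0.706, 0.0]
contact_force: [0.0, -1.1, 0.7]
width: 0.0851
gripper_force: 0.0
```

```bash
cat > c.py <<'E'
from h import *
np.set_printoptions(precision=3,suppress=True)
i=get_image("wrist");s=get_state();print(s["clock"],s["position"],s["ee_rot"],i["position"],i["orientation"])
save(i,"w2.png"); import pickle; pickle.dump(i,open("w2.pkl","wb"))
for q in["rake_teeth","rake_grip","rest","bed"]:
    for r in place_of(q,i)[:1]: print(q,r["point"],r["score"],onz(i,r["point"],{"bed":.032,"rake_grip":.09}.get(q,.004)))
E
python3 c.py
```

```text
3.4833 [0.495 0.006 0.357] [-0.001  0.707  0.707  0.   ] [0.496 0.07  0.482] [ 0.131  0.991 -0.     0.   ]
bed [368.7, 48.9] 0.79 [0.555 0.145 0.032]
```

View pics/w2.png

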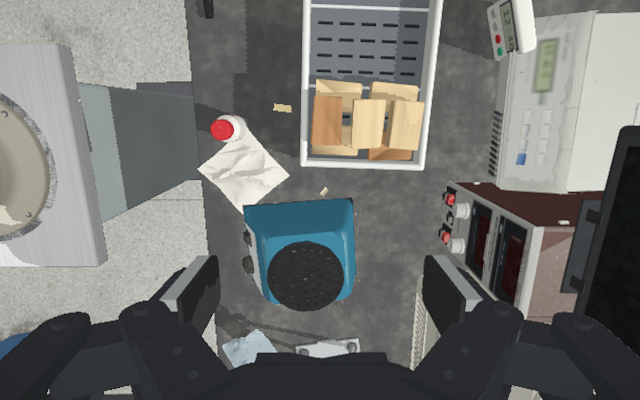

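```bash
cat > d.py <<'E'
from h import *
import pickle
np.set_printoptions(precision=3,suppress=True)
i=pickle.load(open("w2.pkl","rb"))
c=cv2.cvtColor(i["frame"],cv2.COLOR_RGB2BGR)[70:180,290:440]; cv2.imwrite("pics/w2c.png",cv2.resize(c,None,fx=5,fy=5,interpolation=cv2.INTER_CUBIC))
for p in[(301,165),(424,169),(305,0),(442,0)]: print(p,onz(i,p,.06))
E
python3 d.py
```

```text
(301, 165) [0.471 0.007 0.06 ]
(424, 169) [0.625 0.001 0.06 ]
(305, 0) [0.479 0.19  0.06 ]
(442, 0) [0.63 0.19 0.06]
```

View pics/w2c.png

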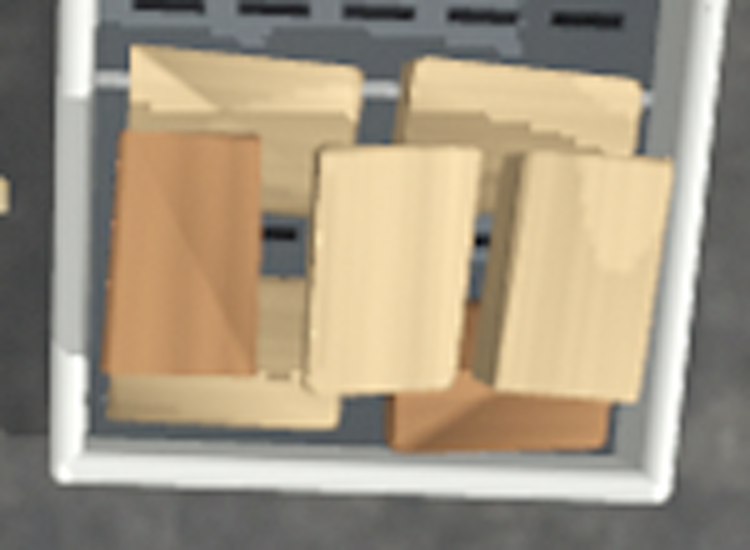

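Call:
{"op": "apply_moves", "data": {"deltas": [85, -40, 0, 0, 0, 85, -80, 0, 0, 0, 85, -120, 0, 0, 0, 85, -160, 0, 0, 0, 85, -200, 0, 0, 0, 85, -240, 0, 0, 0, 85, -280, 0, 0, 0, 85, -320, 0, 0, 0, 85, -330, 0, 0, 0, 85, -330, 0, 0, 0]}}

```text
clock: 4.52
position: [0.4951, -0.328, 0.3557]
ee_rot: [-0.0, 0.709, 0.705, -0.0]
contact_force: [-0.0, 0.6, -0.4]
width: 0.0852
gripper_force: 0.0
```

```bash
cat > c.py <<'E'
from h import *
np.set_printoptions(precision=3,suppress=True)
i=get_image("wrist");s=get_state();print(s["clock"],s["position"],s["ee_rot"],i["position"],i["orientation"])
save(i,"w3.png"); import pickle; pickle.dump(i,open("w3.pkl","wb"))
for q in["rake_teeth","rake_grip","rest"]:
    for r in place_of(q,i)[:2]: print(q,r["point"],r["score"],onz(i,r["point"],{"bed":.032,"rake_grip":.09}.get(q,.004)))
E
python3 c.py
```

```text
4.5667 [ 0.495 -0.326  0.356] [-0.001  0.708  0.706  0.   ] [ 0.496 -0.263  0.481] [ 0.132  0.991 -0.002 -0.   ]
rake_teeth [342.5, 218.7] 0.84 [ 0.527 -0.415  0.004]
rake_grip [338.1, 193.2] 0.82 [ 0.516 -0.356  0.09 ]
rest [340.2, 224.0] 0.78 [ 0.524 -0.423  0.004]
```

View pics/w3.png

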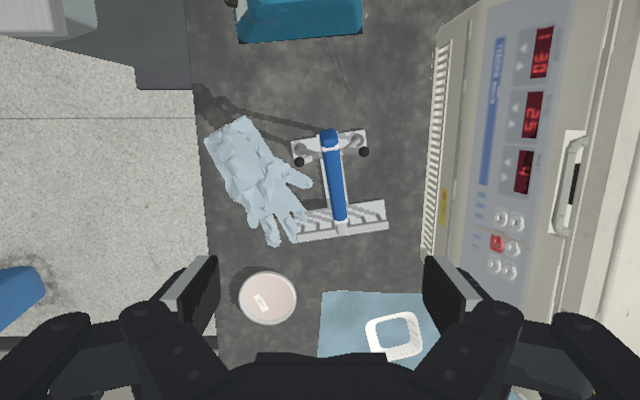

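```bash
cat > d.py <<'E'
from h import *
import pickle
from scipy.optimize import least_squares
np.set_printoptions(precision=4,suppress=True)
i=pickle.load(open("w3.pkl","rb"));f=i["frame"].astype(int)
m=(f[...,2]>f[...,0]+50)&(f[...,2]>f[...,1]+25); m[:120]=0;m[240:]=0;m[:,:300]=0;m[:,:]&=(np.arange(640)<370)
m=m.astype(np.uint8); n,l,st,ce=cv2.connectedComponentsWithStats(m); k=1+np.argmax(st[1:,4]); print(st[k])
ys,xs=np.where(l==k)
rows=np.arange(ys.min()+4,ys.max()-3); cen=np.array([[xs[ys==r].mean(),r] for r in rows if (ys==r).any()])
wid=[np.ptp(xs[ys==r])+1 for r in rows[::12]]; print(wid, rows[0],rows[-1])
c,sn=np.cos(np.radians(35)),np.sin(np.radians(35))
def pts(p,s):  # top-surface line; p: grip x,y, yaw off from +y
    u=np.array([-np.sin(p[2]),np.cos(p[2])])
    a=59+s*c-11*sn-59; z=90+s*sn+11*c
    return np.column_stack([p[0]+u[0]*a/1e3,p[1]+u[1]*a/1e3,z/1e3])
def res(p):
    P=np.array([proj(i,X) for X in pts(p,np.linspace(-69,69,60))])
    o=np.argsort(P[:,1]); return np.r_[np.interp(cen[:,1],P[o,1],P[o,0])-cen[:,0],(p[1]+.356)*1e3*.5]
s=least_squares(res,[.516,-.356,.1]);print(s.x,np.abs(s.fun).mean())
P=np.array([proj(i,X) for X in pts(s.x,np.array([-69,69]))]);print(P)
u=np.array([-np.sin(s.x[2]),np.cos(s.x[2])]);print("teeth",s.x[:2]-.059*u)
E
python3 d.py
```

```text
[ 323  149   24   72 1054]
[np.int64(17), np.int64(16), np.int64(16), np.int64(15), np.int64(15), np.int64(14)] 153 216
[ 0.514  -0.3555  0.1572] 0.16380084418372318
[[342.5316 233.5431]
 [331.1944 156.1877]]
teeth [ 0.5233 -0.4138]
```

Wrist view: the rake handle runs from (341,225) to (330,140), its head lies on the plate at row ~220 and the fork is at row ~150. The earlier crop shows a ~15 mm gap between the two lower rows of wood. Going down on the grip.

Call:
{"op": "apply_moves", "data": {"deltas": [85, -10, 7, 38, -3, 85, -20, 13, 76, -6, 85, -30, 19, 114, -9, 85, -30, 19, 152, -9, 85, -30, 19, 185, -9, 85, -30, 19, 215, -9, 85, -30, 19, 240, -9, 85, -30, 19, 258, -9, 85, -30, 19, 268, -9, 85, -30, 19, 268, -9, 85, -30, 19, 268, -9]}}

```text
clock: 5.63
position: [0.5145, -0.3551, 0.0895]
ee_rot: [0.0, 0.65, 0.76, 0.0]
contact_force: [-0.5, -0.8, 0.3]
width: 0.0851
gripper_force: 0.0
```

```bash
cat > c.py <<'E'
from h import *
np.set_printoptions(precision=3,suppress=True)
i=get_image("wrist");s=get_state();print(s["clock"],s["position"],s["ee_rot"],s["contact_force"])
save(i,"w4.png"); import pickle; pickle.dump(i,open("w4.pkl","wb"))
E
python3 c.py
```

```text
5.6833 [ 0.515 -0.356  0.09 ] [0.001 0.65  0.76  0.   ] [-0.535 -0.525  0.239]
```

View pics/w4.png

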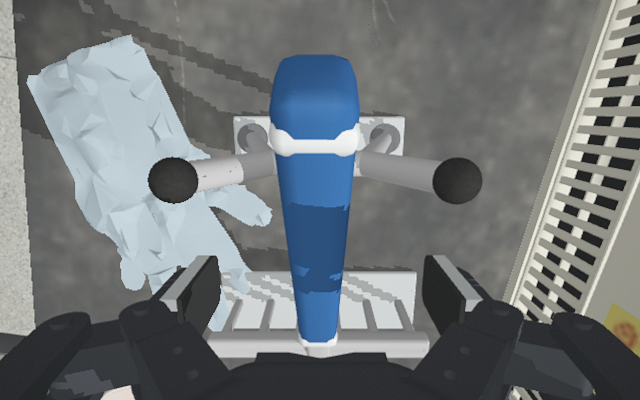

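Call:
{"op": "apply_moves", "data": {"deltas": [15, 0, 0, 0, 0, 15, 0, 0, 0, 0, 15, 0, 0, 0, 0, 15, 0, 0, 0, 0, 15, 0, 0, 0, 0, 15, 0, 0, 0, 0, 15, 0, 0, 0, 0, 15, 0, 0, 0, 0], "squeeze": 100}}

```text
clock: 6.35
position: [0.5139, -0.3562, 0.0892]
ee_rot: [0.0, 0.65, 0.76, -0.0]
contact_force: [-1.2, 0.1, 3.7]
width: 0.0168
gripper_force: 87.3
```

Call:
{"op": "apply_moves", "data": {"deltas": [15, 0, 0, -20, 0, 15, 0, 0, -60, 0, 15, 0, 0, -100, 0, 15, 0, 0, -140, 0, 15, 0, 0, -180, 0, 15, 20, 5, -200, 0, 15, 55, 15, -200, 2, 15, 93, 25, -200, 5, 15, 131, 35, -200, 8, 15, 169, 45, -200, 10, 15, 207, 55, -200, 10, 15, 245, 65, -200, 10]}}

```text
clock: 7.35
position: [0.54, -0.102, 0.2881]
ee_rot: [-0.0, 0.714, 0.7, -0.0]
contact_force: [2.2, 0.9, -0.8]
width: 0.0171
gripper_force: 87.1
```

```bash
cat > c.py <<'E'
from h import *
import pickle
np.set_printoptions(precision=4,suppress=True)
i=pickle.load(open("w4.pkl","rb"))
for q in["rake_teeth","rake_grip"]:
    try:
        for r in place_of(q,i)[:1]: print(q,r["point"],r["score"],onz(i,r["point"],{"rake_grip":.09}.get(q,.004)))
    except Exception as e: print(e)
for p in[(215,271),(415,271)]: print(p,onz(i,p,.004))
s=get_state();print(s["clock"],s["position"],s["ee_rot"],s["width"],s["contact_force"])
E
python3 c.py
```

```text
rake_grip [318.0, 285.6] 0.77 [ 0.5144 -0.3584  0.09  ]
(215, 271) [ 0.4502 -0.4051  0.004 ]
(415, 271) [ 0.5845 -0.3839  0.004 ]
7.45 [ 0.54   -0.0979  0.2883] [-0.0018  0.7119  0.7023  0.0013] 0.016906567750742327 [ 0.3778 -0.6103 -0.9686]
```

```bash
cat > d.py <<'E'
from h import *
import pickle
np.set_printoptions(precision=1,suppress=True)
i=pickle.load(open("w2.pkl","rb"))
o=np.array([.5545,.143]);a=-.035;x=np.array([np.cos(a),np.sin(a)]);y=np.array([-np.sin(a),np.cos(a)])
for n,z,P in[("line-45",.032,[(100,80),(380,90),(648,100)]),("Afront",.058,[(131,45),(362,68)]),("Arear",.058,[(280,213)]),("Bfront",.058,[(412,57),(640,78)]),
 ("Cfront",.058,[(275,278)]),("Crear",.058,[(107,418),(340,430)]),("Drear",.058,[(390,450),(605,445)]),("T1",.084,[(122,133),(260,135),(257,375),(105,373)]),
 ("T2",.083,[(320,150),(480,150),(460,388),(312,392)]),("T3",.085,[(530,152),(672,160),(637,402),(495,388)]),("wallin",.06,[(90,440),(640,458)]),("wallout",.06,[(55,485),(668,502)])]:
    for p in P:
        X=onz(i,(290+p[0]/5,70+p[1]/5),z); d=X[:2]-o; print(n,np.array([d@x,d@y])*1e3)
E
python3 d.py
```

```text
line-45 [-70.5 -43.5]
line-45 [ -0.2 -43.5]
line-45 [ 67.4 -43.6]
Afront [-62.6 -37.2]
Afront [ -8.  -40.5]
Arear [-25.5 -74.2]
Bfront [  3.7 -37.7]
Bfront [ 57.9 -40.5]
Cfront [-25.9 -89.5]
Crear [ -65.9 -124.8]
Crear [  -7.8 -125.8]
Drear [   5.  -130.3]
Drear [  58.5 -127.3]
T1 [-63.6 -58.1]
T1 [-32.8 -57.5]
T1 [ -30.8 -110.6]
T1 [ -66.  -111.4]
T2 [-19.1 -60.2]
T2 [ 16.9 -59. ]
T2 [  16.7 -112.1]
T2 [ -17.7 -114.2]
T3 [ 27.7 -59.1]
T3 [ 59.7 -59.8]
T3 [  57.6 -113.7]
T3 [  24.4 -111.6]
wallin [ -69.9 -130.1]
wallin [  67. -130.]
wallout [ -78.4 -141.7]
wallout [  75.2 -140.7]
```

Call:
{"op": "apply_moves", "data": {"deltas": [15, 35, 3, 0, 1, 15, 70, 6, 0, 1, 15, 105, 9, 0, 1, 15, 135, 12, 0, 1, 15, 140, 12, 0, 1, 15, 140, 12, 0, 1]}}

```text
clock: 7.95
position: [0.555, 0.0373, 0.2881]
ee_rot: [-0.0, 0.719, 0.695, -0.0]
contact_force: [0.4, -1.4, -0.9]
width: 0.0167
gripper_force: 87.1
```

```bash
cat > c.py <<'E'
from h import *
import pickle
np.set_printoptions(precision=4,suppress=True)
i=get_image("wrist");pickle.dump(i,open("w5.pkl","wb"));save(i,"w5.png")
for q in["bed","rake_teeth","chunk_1"]:
    for r in place_of(q,i)[:7]: print(q,np.round(r["point"]),round(r["score"],2),onz(i,r["point"],{"bed":.032,"rake_teeth":.203}.get(q,.07)))
s=get_state();print(s["clock"],s["position"],s["ee_rot"],s["width"],s["contact_force"])
E
python3 c.py
```

```text
chunk_1 [266. 158.] 0.91 [0.5014 0.0591 0.07  ]
chunk_1 [282. 175.] 0.79 [0.5163 0.0412 0.07  ]
chunk_1 [279. 128.] 0.78 [0.5162 0.0881 0.07  ]
chunk_1 [358. 158.] 0.68 [0.5937 0.0562 0.07  ]
8.15 [0.5551 0.0343 0.2885] [ 0.0001  0.7207  0.6932 -0.0005] 0.017064655061977695 [ 0.556   0.881  -2.1448]
```

Call:
{"op": "apply_moves", "data": {"deltas": [15, 20, -3, 30, 0, 15, 40, -5, 65, 0, 15, 44, -5, 100, 0, 15, 44, -5, 125, 0, 15, 44, -5, 139, 0, 15, 44, -5, 139, 0, 15, 58, -5, 139, 0, 15, 73, -5, 139, 0, 15, 88, -5, 139, 0, 15, 103, -5, 139, 0, 15, 118, -5, 139, 0, 15, 133, -5, 139, 0]}}

```text
clock: 9.15
position: [0.5565, 0.1683, 0.1515]
ee_rot: [0.001, 0.721, 0.693, 0.001]
contact_force: [-0.5, -1.9, -1.3]
width: 0.0168
gripper_force: 87.2
```

Call:
{"op": "apply_moves", "data": {"deltas": [15, 12, 0, 2, 0, 15, 14, 0, 2, 0, 15, 12, 0, 0, 0, 15, 5, 0, -30, 0, 15, -15, 0, -60, 0, 15, -40, 0, -70, 0, 15, -46, 0, -70, 0, 15, -46, 0, -70, 0]}}

```text
clock: 9.82
position: [0.5537, 0.1205, 0.2209]
ee_rot: [0.001, 0.721, 0.693, 0.0]
contact_force: [-0.8, 0.8, -0.6]
width: 0.0167
gripper_force: 87.2
```

```bash
cat > c.py <<'E'
from h import *
import pickle,sys
np.set_printoptions(precision=1,suppress=True)
o=np.array([.5535,.1445]);a=-.035;bx=np.array([np.cos(a),np.sin(a)]);by=np.array([-np.sin(a),np.cos(a)])
def bed(X): d=np.array(X)[:2]-o; return np.array([d@bx,d@by,X[2]-.032])*1e3
if __name__=="__main__":
    i=get_image("wrist");pickle.dump(i,open(sys.argv[1]+".pkl","wb"));save(i,sys.argv[1]+".png")
    for r in place_of("chunk_1",i)[:9]: print(np.round(r["point"]),round(r["score"],2),bed(onz(i,r["point"],.045)))
    s=get_state();print(s["clock"],"TCP bed",bed(s["position"]),np.degrees(2*np.arctan2(s["ee_rot"][2],s["ee_rot"][1]))-90,s["width"],s["contact_force"])
E
python3 c.py w6
```

```text
[351. 222.] 0.86 [ 30.  -58.4  13. ]
[268. 162.] 0.77 [-44.8  -1.3  13. ]
[372. 152.] 0.68 [47.4  6.3 13. ]
[279. 223.] 0.65 [-37.2 -58.5  13. ]
9.9167 TCP bed [  0.1 -22.  187.2] -2.237133385380332 0.01703198304973386 [-0.5 -0.1 -1.3]
```

View pics/w6.png

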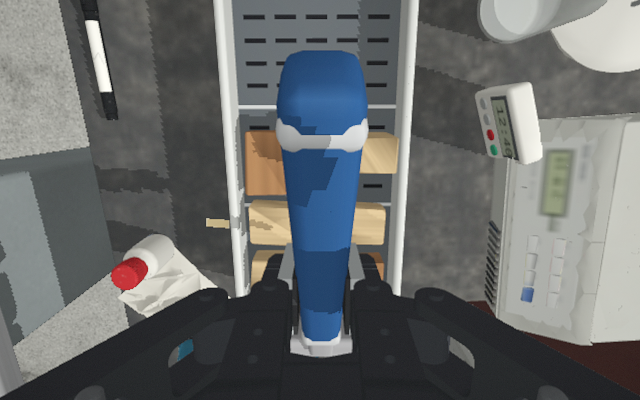

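```bash
cat > d.py <<'E'
from c import *
i=pickle.load(open("w6.pkl","rb"))
f=i["frame"]
for c in(256,262,270,372,378): print(c,[(r,int(f[r,c].astype(int).sum())) for r in range(240,262,2)])
for n,z,p in[("Arear",.058,(260,245)),("Cfront",.058,(260,252)),("Afront",.058,(260,203)),("T1f",.058,(262,133)),("T1r",.058,(262,198)),("T3f",.058,(382,136)),("T3r",.058,(382,173)),("T3right",.058,(398,155)),("line",.032,(240,105))]: print(n,bed(onz(i,p,z)))
E
python3 d.py
```

```text
256 [(240, 547), (242, 555), (244, 307), (246, 235), (248, 240), (250, 247), (252, 320), (254, 343), (256, 348), (258, 357), (260, 389)]
262 [(240, 543), (242, 553), (244, 393), (246, 237), (248, 237), (250, 326), (252, 352), (254, 341), (256, 346), (258, 356), (260, 377)]
270 [(240, 541), (242, 545), (244, 421), (246, 231), (248, 235), (250, 335), (252, 347), (254, 346), (256, 315), (258, 120), (260, 118)]
372 [(240, 529), (242, 524), (244, 424), (246, 237), (248, 239), (250, 238), (252, 248), (254, 256), (256, 233), (258, 122), (260, 119)]
378 [(240, 544), (242, 542), (244, 449), (246, 231), (248, 237), (250, 239), (252, 254), (254, 254), (256, 244), (258, 241), (260, 227)]
Arear [-53.4 -75.5  26. ]
Cfront [-53.8 -82.3  26. ]
Afront [-51.4 -36.   26. ]
T1f [-46.6  24.3  26. ]
T1r [-49.4 -31.4  26. ]
T3f [53.3 21.4 26. ]
T3r [54.6 -9.9 26. ]
T3right [67.5  5.5 26. ]
line [-69.3  47.2   0. ]
```

Call:
{"op": "apply_moves", "data": {"deltas": [15, -2, 0, 35, 0, 15, -2, 0, 65, 0, 15, -2, 0, 82, 0, 15, -2, 0, 92, 0, 15, -2, 0, 97, 0, 15, -2, 0, 97, 0]}}

```text
clock: 10.42
position: [0.5527, 0.1215, 0.1214]
ee_rot: [-0.001, 0.72, 0.694, -0.001]
contact_force: [-0.2, 0.6, -1.7]
width: 0.0169
gripper_force: 87.3
```

Call:
{"op": "apply_moves", "data": {"deltas": [15, 8, 0, 1, 0, 15, 18, 0, 1, 0, 15, 28, 0, 1, 0, 15, 38, 0, 1, 0, 15, 48, 0, 1, 0, 15, 58, 0, 1, 0, 15, 68, 0, 1, 0, 15, 78, 0, 1, 0, 15, 85, 0, 1, 0, 15, 85, 0, 1, 0]}}

```text
clock: 11.25
position: [0.5565, 0.2081, 0.1217]
ee_rot: [-0.001, 0.72, 0.694, 0.001]
contact_force: [-0.8, -0.5, -0.8]
width: 0.0167
gripper_force: 87.4
```

Call:
{"op": "apply_moves", "data": {"deltas": [15, -5, 0, 0, 0, 15, -8, 0, -30, 0, 15, -12, 0, -65, 0, 15, -25, -25, -95, 0, 15, -45, -55, -120, 0, 15, -70, -90, -140, 0, 15, -90, -120, -160, 0, 15, -105, -142, -178, 0, 15, -105, -145, -178, 0, 15, -105, -145, -178, 0, 15, -105, -145, -178, 0]}}

```text
clock: 12.17
position: [0.408, 0.1064, 0.2997]
ee_rot: [0.0, 0.721, 0.693, 0.001]
contact_force: [0.5, -0.6, -2.6]
width: 0.0167
gripper_force: 87.4
```

```bash
python3 c.py w7; cat > e.py <<'E'
from c import *
# rectify floor+26mm plane to bed frame 3 px/mm
def rect(name,z=.058):
    i=pickle.load(open(name+".pkl","rb"))
    W=[(-80,150),(80,150),(80,-150),(-80,-150)]
    src=np.float32([proj(i,[*(o+(bx*a+by*b)/1e3),z]) for a,b in W]); dst=np.float32([[0,0],[320,0],[320,600],[0,600]])
    print(src)
    return cv2.warpPerspective(cv2.cvtColor(i["frame"],cv2.COLOR_RGB2BGR),cv2.getPerspectiveTransform(src,dst),(320,600))
if __name__=="__main__":
    r=rect(sys.argv[1])
    for b in range(-130,131,10): # grid ticks
        cv2.line(r,(0,int((150-b)*2)),(8 if b%50 else 18,int((150-b)*2)),(0,0,255),1)
    cv2.imwrite("pics/"+sys.argv[1]+"r.png",r)
E
python3 e.py w7
```

```text
[418. 112.] 0.9 [-38.3  21.6  13. ]
[464.  77.] 0.89 [ 8.3 57.3 13. ]
[507.  81.] 0.84 [54.4 52.9 13. ]
[413.  64.] 0.81 [-47.   70.3  13. ]
[466. 232.] 0.72 [  28.5 -116.1   13. ]
[479. 113.] 0.68 [28.5 20.9 13. ]
[411. 224.] 0.6 [ -36.6 -106.    13. ]
12.2667 TCP bed [-143.8  -42.9  266.7] -2.1420586407763835 0.016712683465455874 [ 0.9  0.2 -0.9]
[[387.  -28.4]
 [556.2 -28.7]
 [510.7 263.2]
 [374.7 263.6]]
```

```bash
cat > f.py <<'E'
from e import *
r=rect(sys.argv[1]).astype(int)
g=cv2.resize(r[:340].astype(np.uint8),(80,57),interpolation=cv2.INTER_AREA).astype(int)
wood=(g[...,2]-g[...,0]>25)
for k,row in enumerate(g):
    print("%5d "%(150-k*6/2),"".join("%x"%min(15,v.sum()//48) if w else "." for v,w in zip(row,wood[k])))
E
python3 f.py w7
```

```text
[[387.  -28.4]
 [556.2 -28.7]
 [510.7 263.2]
 [374.7 263.6]]
  150  ................................................................................
  147  ................................................................................
  144  ................................................................................
  141  ................................................................................
  138  ................................................................................
  135  ................................................................................
  132  ................................................................................
  129  ................................................................................
  126  ................................................................................
  123  ................................................................................
  120  ................................................................................
  117  ................................................................
[... 3276 characters left out ...]
 3  ................................................................................
    0  ................................................................................
   -3  ................................................................................
   -6  ................................................................................
   -9  ................................................................................
  -12  ................................................................................
  -15  ................................................................................
  -18  ................................................................................
```

T3 stands on end: its top shows displaced past the wall at x≈26–62, y≈41–67. I'll tip it over towards +y with a push high up.

Call:
{"op": "apply_moves", "data": {"deltas": [15, 30, 33, 10, 0, 15, 58, 64, 25, 0, 15, 86, 95, 45, 0, 15, 112, 124, 70, 0, 15, 128, 142, 95, 0, 15, 130, 144, 118, 0, 15, 130, 144, 133, 0, 15, 130, 144, 138, 0, 15, 130, 144, 138, 0, 15, 142, 144, 138, 0, 15, 156, 144, 138, 0, 15, 170, 144, 138, 0]}}

```text
clock: 13.27
position: [0.5589, 0.2726, 0.1636]
ee_rot: [0.0, 0.72, 0.693, 0.002]
contact_force: [-0.4, -0.0, -0.7]
width: 0.0166
gripper_force: 87.4
```

Call:
{"op": "apply_moves", "data": {"deltas": [15, 9, 0, 0, 0, 15, 9, 0, 0, 0, 15, 0, 0, -30, 0, 15, -20, -20, -65, 0, 15, -50, -50, -90, 0, 15, -85, -80, -110, 0, 15, -120, -110, -130, 0, 15, -150, -140, -138, 0, 15, -170, -144, -138, 0, 15, -170, -144, -138, 0, 15, -170, -144, -138, 0]}}

```text
clock: 14.18
position: [0.4064, 0.105, 0.3013]
ee_rot: [0.001, 0.721, 0.693, 0.001]
contact_force: [0.5, 0.2, -1.4]
width: 0.0169
gripper_force: 87.4
```

```bash
python3 c.py w8;python3 f.py w8
```

```text
[467. 226.] 0.79 [  29.3 -111.5   13. ]
[416. 109.] 0.79 [-40.2  22.6  13. ]
[416.  61.] 0.77 [-44.4  71.7  13. ]
[414. 222.] 0.73 [ -34.3 -106.1   13. ]
[504.  34.] 0.72 [44.9 97.3 13. ]
[478. 111.] 0.69 [27.5 20.2 13. ]
[464.  35.] 0.58 [ 4.2 95.9 13. ]
14.2833 TCP bed [-144.   -42.9  268.2] -2.178059295659139 0.017079573673327585 [-0.6  1.1 -1.5]
[[387.5 -30. ]
 [555.9 -30.5]
 [510.9 260.6]
 [375.4 261.4]]
  150  ................................................................................
  147  ................................................................................
  144  ................................................................................
  141  ................................................................................
  138  ................................................................................
  135  ................................................................................
  132  ................................................................................
  129  ................................................................
[... 3628 characters left out ...]
 3  ................................................................................
    0  ................................................................................
   -3  ................................................................................
   -6  ................................................................................
   -9  ................................................................................
  -12  ................................................................................
  -15  ................................................................................
  -18  ................................................................................
```

Both standing pieces now lie flat: three pieces on the far field, two in the middle and two at the near end. Returning the rake.

Call:
{"op": "apply_moves", "data": {"deltas": [15, -25, 7, 0, 0, 15, -63, 17, 0, 0, 15, -101, 28, 0, -2, 15, -139, 38, 0, -4, 15, -177, 48, 0, -6, 15, -215, 59, 0, -8, 15, -253, 69, 0, -10, 15, -291, 80, 0, -11, 15, -329, 90, 0, -11, 15, -367, 100, 0, -11, 15, -405, 111, 0, -11, 15, -440, 120, 0, -11]}}

```text
clock: 15.28
position: [0.5134, -0.3397, 0.298]
ee_rot: [-0.001, 0.65, 0.76, 0.0]
contact_force: [0.3, 0.9, -1.9]
width: 0.0168
gripper_force: 87.4
```

Call:
{"op": "apply_moves", "data": {"deltas": [15, -17, 0, 10, 0, 15, -17, 0, 45, 0, 15, -17, 0, 80, 0, 15, -17, 0, 110, 0, 15, -17, 0, 130, 0, 15, -17, 0, 130, 0]}}

```text
clock: 15.78
position: [0.5123, -0.3513, 0.1628]
ee_rot: [-0.006, 0.65, 0.76, 0.0]
contact_force: [-0.2, 1.3, -2.1]
width: 0.0169
gripper_force: 87.4
```

```bash
cat > g.py <<'E'
from h import *
np.set_printoptions(precision=2,suppress=True)
s=get_state();T=np.array([.5139,-.3562,.0892]);a=np.radians(98.9)
Rm=rot(s["ee_rot"]);print(s["clock"],s["position"],"delta tool mm",Rm.T@(T-s["position"])*1e3,"turn",-(98.9-np.degrees(2*np.arctan2(s["ee_rot"][2],s["ee_rot"][1]))),s["contact_force"],s["width"])
E
python3 g.py
```

```text
15.7833 [ 0.51 -0.35  0.16] delta tool mm [-5.81  1.43 73.54] turn 0.03769203277840916 [-0.21  1.32 -2.08] 0.01694264741243791
```

Call:
{"op": "apply_moves", "data": {"deltas": [15, -3, 1, 20, 0, 15, -3, 1, 35, 0, 15, -3, 1, 38, 0, 15, -3, 1, 38, 0, 15, -3, 1, 38, 0]}}

```text
clock: 16.2
position: [0.5163, -0.3574, 0.1327]
ee_rot: [0.001, 0.65, 0.76, 0.0]
contact_force: [0.8, -1.2, -0.9]
width: 0.0168
gripper_force: 87.4
```

```bash
python3 g.py
```

```text
16.2 [ 0.52 -0.36  0.13] delta tool mm [ 1.65 -2.25 43.47] turn 0.0018035676155534475 [ 0.76 -1.16 -0.87] 0.016753594426903096
```

Call:
{"op": "apply_moves", "data": {"deltas": [15, 1, -1, 15, 0, 15, 1, -1, 28, 0, 15, 1, -1, 36, 0, 15, 1, -1, 40, 0, 15, 1, -1, 41, 0, 15, 1, -1, 41, 0]}}

```text
clock: 16.7
position: [0.5145, -0.3568, 0.0913]
ee_rot: [0.0, 0.65, 0.76, 0.0]
contact_force: [0.7, 0.4, -1.5]
width: 0.0168
gripper_force: 87.4
```

```bash
python3 g.py
```

```text
16.7 [ 0.51 -0.36  0.09] delta tool mm [ 0.69 -0.51  2.07] turn -0.03714422985773069 [ 0.66  0.43 -1.46] 0.01684024957542162
```

Call:
{"op": "apply_moves", "data": {"deltas": [15, 0, 0, 1, 0, 15, 0, 0, 2, 0, 15, 0, 0, 2, 0, 40, 0, 0, 2, 0, 70, 0, 0, 2, 0, 70, 0, 0, 2, 0, 70, 0, 0, 2, 0, 70, 0, 0, 2, 0]}}

```text
clock: 17.37
position: [0.5142, -0.3566, 0.0888]
ee_rot: [0.0, 0.65, 0.76, 0.0]
contact_force: [0.2, 0.5, 0.6]
width: 0.07
gripper_force: 0.0
```

Call:
{"op": "apply_moves", "data": {"deltas": [70, 0, 0, -15, 0, 70, 0, 0, -45, 0, 70, 0, 0, -80, 0, 70, 0, 0, -120, 0, 70, 0, 0, -160, 0, 70, 0, 0, -200, 0, 70, 0, 0, -240, 0, 70, 0, 0, -265, 0, 70, 0, 0, -265, 0]}}

```text
clock: 18.12
position: [0.5158, -0.358, 0.3613]
ee_rot: [0.007, 0.65, 0.76, -0.0]
contact_force: [0.5, -0.2, 0.8]
width: 0.0699
gripper_force: 0.0
```

```bash
cat > k.py <<'E'
from h import *
import pickle
np.set_printoptions(precision=4,suppress=True)
i=get_image("wrist");s=get_state();print(s["clock"],s["position"],s["ee_rot"])
pickle.dump(i,open("w9.pkl","wb"))
j=pickle.load(open("w3.pkl","rb"))
for q in["rake_teeth","rake_grip","rest"]:
    for r in place_of(q,i)[:1]: print(q,r["point"],r["score"],onz(i,r["point"],{"rake_grip":.09}.get(q,.004)))
f=i["frame"].astype(int); m=((f[...,2]>f[...,0]+50)&(f[...,2]>f[...,1]+25)).astype(np.uint8); m[:110]=0;m[260:]=0;m[:,:270]=0;m[:,380:]=0
n,l,st,ce=cv2.connectedComponentsWithStats(m)
k=1+np.argmax(st[1:,4]);ys,xs=np.where(l==k);print(st[k]);e=[]
for r in(ys.min()+8,ys.max()-8): c=xs[ys==r].mean();print(r,c,onz(i,(c,r),.1))
E
python3 k.py
```

```text
18.1667 [ 0.515  -0.3573  0.3577] [0.0039 0.6504 0.7596 0.    ]
rake_teeth [318.9, 202.2] 0.81 [ 0.5271 -0.424   0.004 ]
rake_grip [321.5, 169.0] 0.63 [ 0.5199 -0.36    0.09  ]
rest [316.1, 198.9] 0.62 [ 0.5222 -0.4197  0.004 ]
[ 310  116   17   79 1185]
124 318.0 [ 0.5079 -0.3093  0.1   ]
186 318.5 [ 0.5192 -0.3786  0.1   ]
```

Call:
{"op": "apply_moves", "data": {"deltas": [36, 30, 5, 0, -5, 36, 70, 12, 0, -12, 36, 111, 19, 0, -19, 36, 152, 26, 0, -26, 36, 193, 33, 0, -33, 36, 234, 40, 0, -40, 36, 275, 47, 0, -47, 36, 316, 54, 0, -54, 36, 357, 61, 0, -61, 36, 398, 68, 0, -68, 36, 439, 75, 0, -75, 36, 480, 82, 0, -79]}}

```text
clock: 19.32
position: [0.5199, 0.1322, 0.3516]
ee_rot: [-0.002, 0.016, 1.0, -0.0]
contact_force: [1.5, 0.3, -0.2]
width: 0.0363
gripper_force: 0.0
```

```bash
cat > g2.py <<'E'
from h import *
import sys
np.set_printoptions(precision=3,suppress=True)
s=get_state();T=np.array([float(v) for v in sys.argv[1:4]])
Rm=rot(s["ee_rot"]);h=np.degrees(2*np.arctan2(s["ee_rot"][2],s["ee_rot"][1]))
print(s["clock"],s["position"],"delta tool mm",Rm.T@(T-s["position"])*1e3,"heading x",h,"turn to 178",h-178,s["contact_force"],s["width"])
E
python3 g2.py .525 .365 .25
```

```text
19.3167 [0.52  0.132 0.352] delta tool mm [  2.04  232.879 101.497] heading x 178.1527302415323 turn to 178 0.15273024153231063 [ 1.473  0.308 -0.231] 0.03628951729634548
```

Call:
{"op": "apply_moves", "data": {"deltas": [36, -2, 40, 15, 0, 36, -4, 80, 35, 0, 36, -4, 120, 55, 0, 36, -4, 160, 75, 0, 36, -4, 200, 90, 0, 36, -4, 222, 101, 0, 36, -4, 225, 101, 0, 36, -4, 225, 101, 0, 36, -4, 225, 101, 0]}}

```text
clock: 20.07
position: [0.533, 0.3544, 0.2512]
ee_rot: [-0.001, 0.018, 1.0, -0.001]
contact_force: [1.2, -0.1, -0.8]
width: 0.036
gripper_force: 0.0
```

```bash
cat > k2.py <<'E'
from c import *
np.set_printoptions(precision=4,suppress=True)
n=sys.argv[1]
i=get_image("wrist");s=get_state();print(s["clock"],s["position"],s["ee_rot"],i["position"])
pickle.dump(i,open(n+".pkl","wb"));save(i,n+".png")
for q,z in[("wheel_axle",.047),("window",.072)]:
    for r in place_of(q,i)[:1]: X=onz(i,r["point"],z);print(q,r["point"],r["score"],X,bed(X))
E
python3 k2.py w10; cat > m.py <<'E'
from c import *
n=sys.argv[1];i=pickle.load(open(n+".pkl","rb"))
f=i["frame"].astype(int)
red=(f[...,0]>140)&(f[...,1]<90)&(f[...,2]<90)
k,l,st,ce=cv2.connectedComponentsWithStats(red.astype(np.uint8))
for s,c in zip(st[1:],ce[1:]):
    if s[4]>3: print(s,np.round(c,1))
E
python3 m.py w10
```

```text
20.1167 [0.5335 0.3539 0.2522] [-0.0005  0.0189  0.9998 -0.0007] [0.4679 0.3565 0.3771]
wheel_axle [275.0, 205.3] 0.67 [0.5562 0.3061 0.047 ] [ -2.9257 161.6293  15.    ]
window [332.8, 192.5] 0.73 [0.5392 0.364  0.072 ] [-21.9689 218.8574  40.    ]
[277 138  12  13 153] [282.5 144. ]
[321 193   4   2   7] [322.7 193.6]
[348 193   4   2   7] [349.7 193.6]
```

```bash
cat > p.py <<'E'
from c import *
n=sys.argv[1];i=pickle.load(open(n+".pkl","rb"));cx,cy=float(sys.argv[2]),float(sys.argv[3])
g=cv2.cvtColor(i["frame"],cv2.COLOR_RGB2GRAY)
c=cv2.rotate(g[round(cy)-18:round(cy)+19,round(cx)-18:round(cx)+19],cv2.ROTATE_180)
c=cv2.resize(c,None,fx=2,fy=1)
for k,r in enumerate(c): print("%3d"%(k-18),"".join("#%+-. "[min(5,int(v)//43)] for v in r))
E
python3 p.py w10 336 193.6
```

```text
-18 ..                                                                     .-+
-17 ..                                                                     .-+
-16 ..                                                                     .-+
-15 ..                                                                     .-+
-14 ..                                                                     .-+
-13 ..                                                                     .-+
-12 ..                                                                     .-+
-11 ..                                                                     .-+
-10 ..                                                                     .-+
 -9 -.. ..............     ...----...       ....--....      ...............-++
 -8 -.. ............. ..   ..-+%#%+..      ...-+##+-...   ..................++
 -7 -.. .................  ..-+%#%-..  ... ....+##+-...  ...................-+
 -6 -.. .................. ..-+%#%-..  ... ....+##+-........................++
 -5 -.. .................. ..-+%#%-..       ...+##+-.....................
[... 1122 characters left out ...]
.................................................................-+%
 11 ++--..................................................................--+%
 12 %+--..................................................................--+%
 13 %+--...................................................................-+%
 14 %+--..................................................................--+%
 15 %+--..................................................................--+%
 16 %%+--.................................................................--+%
 17 %%+--.................................................................--+%
 18 %%+--.................................................................--+%
```

The ASCII crop shows a "4" slightly past the marks, at about 4.2. Pinching the wheel's rim and rolling it towards +x.

Call:
{"op": "apply_moves", "data": {"deltas": [32, -6, -25, 10, 0, 32, -11, -47, 40, 0, 32, -11, -47, 80, 0, 32, -11, -47, 115, 0, 32, -11, -47, 140, 0, 32, -11, -47, 156, 0, 32, -11, -47, 165, 0, 32, -11, -47, 169, 0, 32, -11, -47, 169, 0]}}

```text
clock: 20.97
position: [0.5432, 0.307, 0.084]
ee_rot: [0.0, 0.019, 1.0, 0.0]
contact_force: [-0.3, 0.4, -0.1]
width: 0.0318
gripper_force: 0.0
```

```bash
python3 g2.py .5424 .3068 .0825
```

```text
20.9667 [0.543 0.307 0.084] delta tool mm [ 0.81  -0.266  1.532] heading x 177.80023868536713 turn to 178 -0.19976131463286606 [-0.309  0.368 -0.056] 0.03181788469735144
```

Call:
{"op": "apply_moves", "data": {"deltas": [10, 0, 0, 0, 0, 10, 0, 0, 0, 0, 10, 0, 0, 0, 0, 10, 0, 0, 0, 0, 10, 0, 0, 0, 0], "squeeze": 20}}

```text
clock: 21.38
position: [0.544, 0.3093, 0.0856]
ee_rot: [0.002, 0.019, 1.0, 0.002]
contact_force: [-0.2, 5.4, 5.0]
width: 0.0134
gripper_force: 26.7
```

Call:
{"op": "apply_moves", "data": {"deltas": [10, -4, 1, -1.8, 0, 10, -8, 2, -2.9, 0, 10, -12, 2, -3.4, 0, 10, -16, 2, -3.4, 0, 10, -20, 2, -2.9, 0, 10, -24, 2, -1.8, 0, 10, -28, 2, 0, 0, 10, -28, 2, 0, 0]}}

```text
clock: 22.05
position: [0.5677, 0.3086, 0.0844]
ee_rot: [-0.003, 0.019, 1.0, -0.0]
contact_force: [-6.8, 2.6, 6.8]
width: 0.013
gripper_force: 29.1
```

Call:
{"op": "apply_moves", "data": {"deltas": [32, 0, 0, 0, 0, 32, 0, 0, 0, 0, 32, 0, 0, -20, 0, 32, 0, 5, -60, 0, 32, 10, 20, -100, 0, 32, 20, 40, -140, 0, 32, 23, 45, -169, 0, 32, 23, 45, -169, 0, 32, 23, 45, -169, 0]}}

```text
clock: 22.8
position: [0.5508, 0.3549, 0.2557]
ee_rot: [0.003, 0.018, 1.0, 0.001]
contact_force: [0.1, -0.2, -0.3]
width: 0.032
gripper_force: 0.0
```

```bash
python3 k2.py w11;python3 m.py w11; cat > q.py <<'E'
from c import *
# auto: marks = two small red comps
n=sys.argv[1];i=pickle.load(open(n+".pkl","rb"));f=i["frame"].astype(int)
red=((f[...,0]>120)&(f[...,1]<100)&(f[...,2]<100)).astype(np.uint8)
k,l,st,ce=cv2.connectedComponentsWithStats(red)
m=[c for s,c in zip(st[1:],ce[1:]) if 3<s[4]<40]; print(m)
c=np.mean(m,axis=0);sys.argv[2:]=[str(c[0]),str(c[1])]
exec(open("p.py").read())
E
python3 q.py w11
```

```text
22.85 [0.5499 0.3541 0.2533] [ 0.0009  0.0185  0.9998 -0.0002] [0.4846 0.3566 0.381 ]
wheel_axle [274.5, 185.6] 0.63 [0.5565 0.3078 0.047 ] [ -2.6875 163.3007  15.    ]
window [333.1, 172.4] 0.55 [0.5407 0.3662 0.072 ] [-20.572  221.0707  40.    ]
[275 116  12  13 147] [280.2 122.1]
[319 171   4   2   7] [320.7 171.6]
[346 171   4   2   7] [347.7 171.6]
[array([152.2, 123. ]), array([171.5, 124. ]), array([191.5, 125. ]), array([199.8, 127.7]), array([201.2, 151.9]), array([320.5, 171.5]), array([347.5, 171.5]), array([  7.9, 197.2]), array([617.4, 299.2]), array([524.5, 306.5]), array([602.5, 305. ]), array([615.5, 305.5]), array([582.4, 309.9]), array([616.7, 311.2]), array([568. , 314.7]), array([607.1, 314.9]), array([621.6, 314.9]), array([543.8, 323.5]), array([585.8, 317.6]), array([611.6, 318.9]), array([603., 322.]), array([566., 324.]), array([552.5, 333.5]), array([556.8, 335.8]), array([370.5, 337.2]), array([364.5, 338. ]), array([564. , 343.6])]
-18 %%%%%%%%%%%%%%%%%%%++++---------------------------------------------------
-17 %%%%%%%%%%%%%%+++++++----------------------
[... 2096 characters left out ...]
+++-----------------++++++++++++++++++++++++++++++++++++++++++++++++
 11 +++++++----------------------+++++++++++++++++%%%%%%%+++++++---+++++++++++
 12 ++%+++-------------------------++++++++++%%%%%%%++++++++++----++++++++++++
 13 +++++---------------------------++++++++++++++++++++++++++++++++++++++++++
 14 +++++---------------------------++++++++++++++++++++++++++++++++++++++++++
 15 ++++------------------------------++++++++++++++++++++++++++++++++++++++++
 16 --++------------------------------++++++++++++++++++++++++++++++++++++++++
 17 ..---------------------------------+++++++++++++++++++++++++++++++++++++++
 18   ....-------------------------------+++++++++++++++++++++++++++++++++++++
```

```bash
python3 p.py w11 334.2 171.6
```

```text
-18 ..                                                                     .-+
-17 ..                                                                     .-+
-16 ..                                                                     .-+
-15 ..            ...                                                      .-+
-14 ..                                                                     .-+
-13 ..                                                                     .-+
-12 ..                                                                     .-+
-11 ..                                                                     .-+
-10 ...                                                                   ..-+
 -9 -................ ......................  ..  ........ .................++
 -8 -.. ....................                        ........................-+
 -7 -.. ....................................................................-+
 -6 -.........................-+++++++++++++++++++--........................++
 -5 -........................-+###################%--....................
[... 1122 characters left out ...]
.................................................................-++
 11 ++--...................................................................-++
 12 ++--...................................................................-++
 13 %+--...................................................................-++
 14 %%+-..................................................................--++
 15 %%+--.................................................................--++
 16 %%+--.................................................................--++
 17 %%+--.................................................................--++
 18 %%%+---.----------------------------------------------------------------++
```

Call:
{"op": "apply_moves", "data": {"deltas": [32, 3, -25, 10, 0, 32, 5, -45, 40, 0, 32, 5, -45, 80, 0, 32, 5, -45, 115, 0, 32, 5, -45, 140, 0, 32, 5, -45, 156, 0, 32, 5, -45, 165, 0, 32, 5, -45, 169, 0, 10, 5, -45, 169, 0, 10, 5, -45, 169, 0, 10, 5, -45, 169, 0, 10, 5, -45, 169, 0]}}

```text
clock: 23.95
position: [0.5432, 0.3096, 0.0837]
ee_rot: [0.0, 0.019, 1.0, -0.0]
contact_force: [2.1, -0.5, -8.8]
width: 0.0138
gripper_force: 25.6
```

Call:
{"op": "apply_moves", "data": {"deltas": [10, 0, 0, 0, 0, 10, -4, 0, -1.8, 0, 10, -8, 0, -2.9, 0, 10, -12, 0, -3.4, 0, 10, -16, 0, -3.4, 0, 10, -20, 0, -2.9, 0, 10, -24, 0, -1.8, 0, 10, -28, 0, 0, 0, 10, -28, 0, 0, 0]}}

```text
clock: 24.7
position: [0.5683, 0.3087, 0.0852]
ee_rot: [-0.003, 0.019, 1.0, -0.0]
contact_force: [-6.8, -0.2, 1.7]
width: 0.0131
gripper_force: 26.7
```

Call:
{"op": "apply_moves", "data": {"deltas": [32, 0, 0, 0, 0, 32, 0, 0, 0, 0, 32, 0, 0, -20, 0, 32, 0, 5, -60, 0, 32, 10, 20, -100, 0, 32, 20, 40, -140, 0, 32, 23, 45, -169, 0, 32, 23, 45, -169, 0, 32, 23, 45, -169, 0]}}

```text
clock: 25.45
position: [0.5514, 0.3558, 0.2574]
ee_rot: [0.004, 0.018, 1.0, 0.002]
contact_force: [-0.1, 0.1, -0.3]
width: 0.0321
gripper_force: 0.0
```

```bash
cat > r.py <<'E'
from c import *
n=sys.argv[1]
i=get_image("wrist");s=get_state();print(s["clock"],s["position"]);pickle.dump(i,open(n+".pkl","wb"))
f=i["frame"].astype(int);red=((f[...,0]>140)&(f[...,1]<90)&(f[...,2]<90)).astype(np.uint8)
k,l,st,ce=cv2.connectedComponentsWithStats(red)
m=[c for s,c in zip(st[1:],ce[1:]) if 3<s[4]<40 and 280<c[0]<390 and c[1]<250]; print(m)
c=np.mean(m,axis=0);sys.argv[2:]=[str(c[0]),str(c[1])]
exec(open("p.py").read())
E
python3 r.py w12
```

```text
25.5 [0.6 0.4 0.3]
[array([319.5, 170.5]), array([346.5, 170.5])]
-18 --.                                                                     ..
-17 --..                  ..                                               ...
-16 --.                                                                    ...
-15 +-..                                                                   ...
-14 --.                                                                    ...
-13 --.                                                                    ...
-12 --.                                                                    ...
-11 --.                          .......      ....                         ...
-10 --...............         ..-+++++++++++++++++--...       ................
 -9 +-...................... ...--------------------... ....................--
 -8 ++-........................                       .......................-
 -7 ++-......................................................................-
 -6 ++-.............................        ..  .............................-
 -5 ++-
[... 1188 characters left out ...]
.................................................................---
 11 %%+--..................................................................---
 12 %%++-..................................................................---
 13 %%%+--.................................................................---
 14 %%%++--................................................................---
 15 %%%++--...............................................................----
 16 %%%++--................................................................---
 17 %%%%+--...............................................................----
 18 %%%%++------------------------------------------------------------------++
```

Call:
{"op": "apply_moves", "data": {"deltas": [32, -3, -25, 10, 0, 32, -5.5, -45, 40, 0, 32, -5.5, -45, 80, 0, 32, -5.5, -45, 115, 0, 32, -5.5, -45, 140, 0, 32, -5.5, -45, 156, 0, 32, -5.5, -45, 163, 0, 32, -5.5, -45, 165, 0, 10, -5.5, -45, 165, 0, 10, -5.5, -45, 165, 0, 10, -5.5, -45, 165, 0, 10, -5.5, -45, 165, 0]}}

```text
clock: 26.5
position: [0.554, 0.3092, 0.0883]
ee_rot: [0.001, 0.019, 1.0, 0.0]
contact_force: [1.0, -1.2, -4.1]
width: 0.0131
gripper_force: 25.6
```

Call:
{"op": "apply_moves", "data": {"deltas": [10, 0, 0, 0, 0, 10, -3, 0, 0, 0, 10, -5, 0, 0, 0, 10, -7, 0, 0, 0, 10, -7, 0, 0, 0, 32, -7, 0, 0, 0, 32, -7, 0, 0, 0, 32, -7, 0, -20, 0, 32, -5, 5, -60, 0, 32, 0, 20, -100, 0, 32, 5, 40, -140, 0, 32, 6, 45, -165, 0]}}

```text
clock: 27.5
position: [0.5499, 0.3569, 0.2573]
ee_rot: [0.003, 0.018, 1.0, 0.002]
contact_force: [1.5, 0.0, -0.0]
width: 0.0319
gripper_force: 0.0
```

Call:
{"op": "apply_moves", "data": {"deltas": [32, 0, 0, 0, 0, 32, 0, 0, 0, 0]}}

```text
clock: 27.67
position: [0.5505, 0.3556, 0.2561]
ee_rot: [0.003, 0.018, 1.0, 0.002]
contact_force: [-0.5, -1.1, -0.3]
width: 0.0321
gripper_force: 0.0
```

```bash
python3 r.py w13; cat > t.py <<'E'
from c import *
np.set_printoptions(precision=3,suppress=True)
t=get_image("top");sd=get_image("side")
for q in["rake_teeth","rake_grip"]:
    ob=[(k,place_of(q,k)[0]["point"]) for k in(sd,t)];print(q,[np.round(p) for _,p in ob],tri(ob)[0])
for q in["petri","red_cap_bottle","marker","small_carton","amber_bottle"]:
    r=place_of(q,t);print(q,r and np.round(r[0]["point"]))
E
python3 t.py
```

```text
27.7167 [0.5 0.4 0.3]
[array([319.6, 171.9]), array([346.5, 172. ])]
-18 ..                                                                     .--
-17 ..                                                                     .--
-16 ..                                                                     .--
-15 -..                                                                    .--
-14 ..                                                                     .--
-13 ..                                                                     .--
-12 ..                                                                     .--
-11 ..                                                                     .--
-10 ...                                                              ...  ..--
 -9 --. ....................................................................--
 -8 -.. ......................................  ............................--
 -7 --. .......................                     ........................--
 -6 --. ....................................................................--
 -5 
[... 1446 characters left out ...]
...............................................-++
 14 %%+--.................................................................--++
 15 %%+--.................................................................--++
 16 %%+--.................................................................--++
 17 %%%+---...............................................................--++
 18 %%%++-------------------------------------------------------------------++
rake_teeth [array([339., 161.]), array([416., 211.])] [ 0.527 -0.415 -0.011]
rake_grip [array([342., 152.]), array([252., 207.])] [0.443 0.117 0.386]
petri [454. 246.]
red_cap_bottle [284. 250.]
marker [225. 255.]
small_carton []
amber_bottle [205. 157.]
```

```bash
python3 -c "
from rig import *
print(sign_off())"
```

```text
the job is handed in; nothing more can be done
None
```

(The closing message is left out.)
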